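Step a cell tester's swing arm to its next index hole

TASK

On the battery tester, hook a fingertip under the pull ring on the swing arm, lift the spring pin out of its hole, swing the arm one hole towards the side where the finned power module stands, and let the pin drop fully home in that hole. Only hook and push the ring: do not pinch it, and push only gently. Leave the things standing around the tester where they are.

Things in the scene. Friction and masses are not known exactly. Their poses are not given: they have to be found in the camera images.
- tester: Fixed tester base, grey plate 260 x 330 x 12 mm, with a raised dark steel arc (top at 30 mm) of five index holes. Origin on the table under the arm's pivot, at the plate's far side; x points away from the robot (yaw up to 0.3 rad), y to the robot's left. Plate: x -215 to 45, y -165 to 165 mm.
- middle_hole (a point): Mouth of the middle of the five index holes, where the arm starts, 30 mm above the table, fixed to the base. All holes are 15 mm wide and lie 170 mm from the pivot on the robot's side, 20 degrees (59 mm) apart: at -40, -20, 0, 20, 40 degrees.
- swing_arm (a joint): Angle of the white swing arm, rad: 0 at the middle hole, +0.349 one hole towards the tester's +y (robot's left), -0.349 one hole towards -y; range +-0.8. Light friction (about 1 N at the ring); it stays where left; 0.5 degree of play with the pin home. Bar 40 mm wide, top at 52 mm, reaching 195 mm from the pivot towards the robot.
- pivot (a point): Point on the arm's upright pivot axis, 60 mm above the table; its axes turn with the arm: -x runs from the pivot along the arm to the ring. A black probe head 40 x 34 mm, top at 74 mm height, stands on the arm 100 mm from the pivot.
- index_pin (a joint): Lift of the upright spring pin, m: 0 home in a hole, 0.013 where its round tip clears the arc plate (let down between holes it rests there, and snaps in when pushed to within about 2 mm of a hole), stop at 0.040. Spring and weight pull down about 7 N when home, 13 N at the stop. Pin 12 mm thick, 170 mm from the pivot.
- ring_centre (a point): Centre of the steel pull ring fixed on the pin; rises and swings with it. 8 mm round bar, opening 54 mm. It stands across the arm, its top leaning 30 degrees towards the pivot: a finger tilted 45 degrees, pointing down and along the arm to the pivot, goes through. Pin home: centre 111 mm high, 155 mm from the pivot. Axes as pivot; no swivel.
- ring_top (a point): Middle of the ring's top bar, on the underside where a fingertip lifts; with the pin home 134 mm above the table and 141 mm from the pivot. Below it the next solid thing is the arm's bar (52 mm) with the pin's sleeve (top at 70 mm).
- power_module: Fixed silver power module with 12 cooling fins, 200 x 120 x 70 mm, an orange socket on the end facing the robot, about 0.4 m to the left or right of the robot's centre line; a black crate of like size stands on the other side. Origin at the centre of its underside. It tells which way the arm is to go.
- connector: Loose orange connector housing with white nose, 66 x 36 x 30 mm, in front of the tester on the left; origin under its orange block. Leave alone.
- socket: Loose steel wrench socket, 26 mm across, 55 mm tall, standing in front of the tester on the right; origin at its underside. Leave alone.
- adhesive: Loose white adhesive bottle, 36 mm across, 110 mm tall, standing on the far left corner of the tester plate; origin at its underside. Leave alone.
Things that resemble listed ones, but are neither listed nor needed, are in the scene too. Of the things that look like the power_module, take the one that is farthest to the robot's left at the start.

How it is judged (in metres and radians):
On the way, in this order (a step that is already met when the one before it is completed fails the run):
1. the pin is lifted clear of its hole while the arm is still at that hole (value of joint index_pin above 0.009 m and value of joint swing_arm between -0.15 and 0.15 rad), for 0.05 s.
2. the arm stands one hole nearer the power module (((y of power_module in the frame of tester above 0 m and value of joint swing_arm between 0.319 and 0.379 rad) or (y of power_module in the frame of tester below 0 m and value of joint swing_arm between -0.379 and -0.319 rad))), for 0.1 s.
At the end, for the whole second after the job is handed in: The arm is at rest at the first hole on the power module's side (within 0.03 rad of 0.349 rad from the middle hole), the pin home to within 3 mm, and connector, socket and bottle within 20 mm of where they stood (((y of power_module in the frame of tester above 0 m and value of joint swing_arm between 0.319 and 0.379 rad) or (y of power_module in the frame of tester below 0 m and value of joint swing_arm between -0.379 and -0.319 rad)) and value of joint index_pin below 0.003 m and velocity of joint swing_arm between -0.02 and 0.02 rad/s and distance of each of connector, socket, adhesive from where it was at the start of the episode below 0.02 m); the robot touches nothing.
It fails at once if the ring or the arm is pinched or forced (more than 32 N from the fingers) (contact force between the fingers and swing_arm above 32 N).
It fails at once if the connector is lifted, carried or pushed away by more than 20 mm (distance of connector from where it was at the start of the episode above 0.02 m).
It fails at once if the socket is lifted, carried or pushed away by more than 20 mm (distance of socket from where it was at the start of the episode above 0.02 m).
It fails at once if the adhesive is lifted, carried or pushed away by more than 20 mm (distance of adhesive from where it was at the start of the episode above 0.02 m).
It also fails if it takes over 48 s, if anything falls off the work surface, if the arm or the gripper's body presses on something with over 40 N, if the wrist force passes 120 N, or if a joint passes its speed limit or range.

ROBOT

A 6-joint arm with a two-finger parallel gripper is mounted at the origin on the work surface. World frame = base frame: x ahead of the robot, y to its left, z up, the work surface at z = 0. Lengths are in mm, angles in rad, forces in N, time in s.
With the tool pointing down it reaches from about 400 to 925 mm from the base axis. Payload 12.5 kg.
Tool frame: the origin (TCP) lies on the centre line of the jaws, within the pads' length; the fingertips stand 14 mm ahead of it and the grasp point (between the pads) lies 5 mm behind it; z points along the fingers, y is the line along which they close (so a half turn about z gives the same grasp; the last joint's range is limited). The gripper opens to 95 mm and grips with 3 to 60 N. Pads are 20 mm wide; open, the fingers measure 119 mm over their backs; the gripper's body (75 mm by 180 mm) begins 59 mm behind the grasp point.
Start: joints at [1.185, 0.491, 1.559, -0, 1.092, -0.106], TCP at [172.584, 600.716, 228.661] pointing down, gripper open.
Joint ranges: [-3.1, 3.1], [-0.84, 2.19], [0.05, 2.79], [-1.13, 4.28], [0.06, 2.93], [-2.69, 2.69]. Speed limits (rad/s): [2.22, 2.22, 2.79, 3.14, 3.14, 3.14].

INTERFACE

Orientations are given as a rotation vector (axis times angle).
In Python, from bench import r gives the robot as it stands. The module is installed in compiled form; this text tells all that it offers.
- The arm moves only by the tool apply_moves, never from a script. Its argument "deltas" is a list of rows, each a list of 3 entries, a list of its own where there are three numbers: the shift along the tool's x, y, z in mm, then the turn, a rotation vector about the tool's x, y, z in rad, then the gripper's target within -1 to 1 (shut at 1, half-way at 0, fully open at -1). A call has exactly 5 rows; each row is the pose to reach, as a shift and turn from the pose commanded when the call began, along the tool's axes at that moment; what a row does not reach only later rows make up. A row lasts 1/12 s, in which the tool goes at most 41.7 mm and 7.16 degrees, less where a joint would pass 70% of its speed; a pose out of reach is approached as far as the arm can. A call with a gripper value outside its range is refused whole. The fingers move at their own pace and stop on an object; "force" is the grip in N (left out, the last holds). Time passes only in rows, so rows that repeat a pose let the fingers close, or fill a call up. It gives the time, the measured TCP pose, the force, the opening and the grip force at its end, in the units of the state.
- r.sense(): the state, without advancing time (a new reading comes with each control period).
- r.get_image(name): name is "side" or "top"; returns a dict with "img" (384x512x3 uint8, red, green, blue), "depth" (384x512 float32, mm along the optical axis (not along the pixel's ray), 0 where there is no reading), "fx", "fy", "cx", "cy" (pixels), "rvec" (rotation vector, rad) and "tvec" (3), from world to camera coordinates, as OpenCV has them. Camera axes: x right, y down, z forward; pixel columns grow to the right and rows downward; lengths in mm; the calibration is good to about 2 mm. A picture is of the moment at which its call begins.
- r.job_done(): hands the job in; it is judged then, once.
Trained networks look in a picture, given as the dict that the camera call returned (one of the last four; its "shot" number tells which), for a name from the list of things; names that differ only in an ending like _2 or _b are one class to them, and where a whole thing is asked for, a point or a joint stands for the part that bears it (a point fixed in the world has none). Each returns a list of dicts, best first, with "p" (0 to 1); they miss things now and then, are a little off and sometimes report something else, mostly with a low value. They report only what shows in the picture. A call takes as long as a camera call. They do not tell look-alikes from the thing itself.
- r.search_frame(picture, target): "rect" ([centre column, centre row, width, height] in pixels, round what is visible of it).
- r.trace(picture, target): "region" (384x512 bool, what is visible of it) and "rect" ([centre column, centre row, width, height] in pixels, round what is visible of it).
- r.landmark_of(picture, target): "centre" ([column, row] in pixels: a listed point, or the origin of a listed thing).
The state is a dict: "t": time; "qpos": joint angles; "qd": joint speeds; "joint_torque": joint torques, N m; "eef_pos": TCP position; "eef_rot": TCP orientation; "force": force on the tool from outside, world axes, zero at the start; "ft_torque": the same for the moment, N m; "width": opening from 0.0 (shut) to 1.0 (fully open); "finger_force": force on a finger pad.
Only numpy, scipy, OpenCV 4.12 (cv2) and the standard library are available. Lean on these libraries where they do the work, as an engineer would, in place of code of your own. Each camera call takes 0.05 s, during which the arm holds its last target. There are 200 camera calls.

## Working session

There is one attempt and no reset: what is moved stays moved. The work goes in short steps, Python scripts to look and compute and a tool call to move; the robot and the scene stay as the last step left them, time stands still between calls to the robot, and variables do not carry over. Pictures are saved under pics/ and viewed, at most 10 in all, crops included, and the job is handed in when it is done.

Besides the shell and the picture viewer there is one more tool, called as a command line: name --argument value ..., lists and objects as JSON in quotes. apply_moves: Moves the arm, as the interface text tells. Its arguments: {"type":"object","properties":{"deltas":{"type":"array"},"force":{"type":"number"}},"required":["deltas"]}

```bash
mkdir -p pics; cat > h.py <<'E'
import numpy as np, cv2
from bench import r
from scipy.spatial.transform import Rotation as R
def px2w(p,uv,z=None,d=None):
    Rm=cv2.Rodrigues(np.array(p["rvec"],float))[0]; t=np.array(p["tvec"],float).ravel()
    ray=np.array([(uv[0]-p["cx"])/p["fx"],(uv[1]-p["cy"])/p["fy"],1.])
    c=-Rm.T@t; w=Rm.T@ray
    if z is not None: return c+w*(z-c[2])/w[2]
    if d is None:
        u,v=int(round(uv[0])),int(round(uv[1])); a=p["depth"][v-1:v+2,u-1:u+2]; d=np.median(a[a>0])
    return c+w*d
def w2px(p,X):
    return cv2.projectPoints(np.array(X,float).reshape(-1,1,3),np.array(p["rvec"],float),np.array(p["tvec"],float),np.array([[p["fx"],0,p["cx"]],[0,p["fy"],p["cy"]],[0,0,1.]]),None)[0].reshape(-1,2)
def save(p,n): cv2.imwrite("pics/"+n,p["img"][:,:,::-1])
E
python3 - <<'E'
from h import *
np.set_printoptions(precision=1,suppress=True)
for c in("side","top"):
    p=r.get_image(c); save(p,c+"0.png")
    for n,z in(("tester",0),("middle_hole",30),("pivot",60),("ring_centre",111),("ring_top",134),("power_module",0)):
        for o in r.landmark_of(p,n)[:3]:
            print(c,n,round(o["p"],2),np.array(o["centre"]),px2w(p,o["centre"],z=z))
E
```

```text
side tester 0.86 [323.8 212.3] [738.1 -69.2   0. ]
side tester 0.35 [218.  237.4] [452.4  16.4   0. ]
side middle_hole 0.86 [287.8 233.4] [ 579.  -105.1   30. ]
side pivot 0.61 [325.1 190.7] [748.3 -56.9  60. ]
side ring_centre 0.55 [293.3 205.1] [ 591.5 -106.1  111. ]
side ring_top 0.59 [300.3 195.1] [ 609.3 -109.2  134. ]
side ring_top 0.28 [314.6 292.5] [ 426.9 -353.6  134. ]
side ring_top 0.24 [322.8 212.5] [ 604.2 -190.1  134. ]
side power_module 0.67 [164.9 197.6] [426.9 254.6   0. ]
side power_module 0.6 [198.8 152.2] [639.1 420.2   0. ]
side power_module 0.25 [322.2 209.6] [743.1 -57.8   0. ]
top tester 0.64 [280.5 148.6] [746.2 -71.6   0. ]
top middle_hole 0.62 [293.  199.6] [ 573.4 -109.1   30. ]
top pivot 0.69 [281.1 147.9] [736.1 -69.8  60. ]
top ring_centre 0.5 [293.8 191.4] [ 592.4 -104.2  111. ]
top ring_top 0.47 [294.9 185.2] [ 608.7 -105.4  134. ]
top power_module 0.94 [134.  182.2] [633.1 414.4   0. ]
top power_module 0.81 [181.2 244.4] [428.8 254.    0. ]
```

View pics/side0.png

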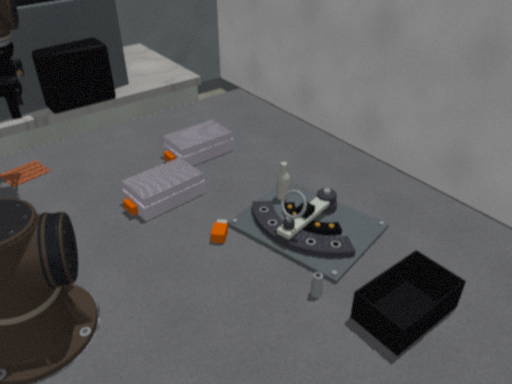

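View pics/top0.png

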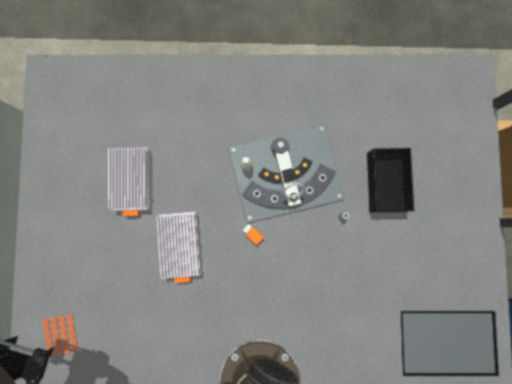

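The ring is at about px (293,200) in the side view and (294,190) in the top view, and nothing else in the scene looks like it. There are two silver modules: (134,182) in the top view, y=+414, and (181,244), y=+254. The one farthest left is (134,182), so the arm goes towards +y. The crate is on the right.

```bash
cat >> h.py <<'E'
PIV=np.array([741,-68.]); YAW=0.232
def pose(th=0,tilt=45,dz=0,along=0,off=(0,0,0),hd=None):
    """TCP so that it lies 'along' mm past ring centre on finger axis; th swing angle, dz lift"""
    a=YAW-th; e=np.array([np.cos(a),np.sin(a),0]); c=np.r_[PIV,0]-155*e+[0,0,111+dz]
    a=a if hd is None else hd; e=np.array([np.cos(a),np.sin(a),0])
    t=np.radians(tilt); f=np.cos(t)*e-np.sin(t)*np.array([0,0,1]); y=np.array([-e[1],e[0],0])
    return c+along*f+np.array(off),f,y
def delta(P,f,y):
    s=r.sense(); R0=R.from_rotvec(s["eef_rot"]); out=[]
    for sg in(1,-1):
        M=np.c_[np.cross(sg*y,f),sg*y,f]; D=R0.inv()*R.from_matrix(M)
        out.append((D.magnitude(),D.as_rotvec()))
    m,rv=min(out,key=lambda o:o[0])
    print("t",round(s["t"],2),"pos",np.round(s["eef_pos"],1),"F",np.round(s["force"],1),"q",np.round(s["qpos"],2),"w",s["width"])
    print("shift",np.round(R0.inv().apply(P-np.array(s["eef_pos"])),1),"turn",np.round(rv,3),"target",np.round(P,1))
E
python3 - <<'E'
from h import *
p=r.get_image("side"); c=p["img"][150:280,190:400]
cv2.imwrite("pics/crop.png",cv2.resize(c,None,fx=3.5,fy=3.5,interpolation=cv2.INTER_CUBIC)[:,:,::-1])
s=r.sense(); print(np.round(R.from_rotvec(s["eef_rot"]).as_matrix(),2))
P,f,y=pose(along=-90); delta(P,f,y)
delta(np.array([400,250,330.]),f,y)
E
```

```text
[[-0.96  0.28  0.  ]
 [ 0.28  0.96  0.  ]
 [-0.    0.   -1.  ]]
t 0.75 pos [172.6 600.7 228.7] F [ 0.8 -0.4 -0. ] q [ 1.19  0.49  1.56  0.    1.09 -0.11] w 1.000528624465902
shift [-540.4 -592.8   54. ] turn [-0.201 -0.768 -0.485] target [ 528.2 -118.3  174.6]
t 0.75 pos [172.6 600.7 228.7] F [ 0.8 -0.4 -0. ] q [ 1.19  0.49  1.56  0.    1.09 -0.11] w 1.000528624465902
shift [-315.4 -274.2 -101.3] turn [-0.201 -0.768 -0.485] target [400. 250. 330.]
```

View pics/crop.png

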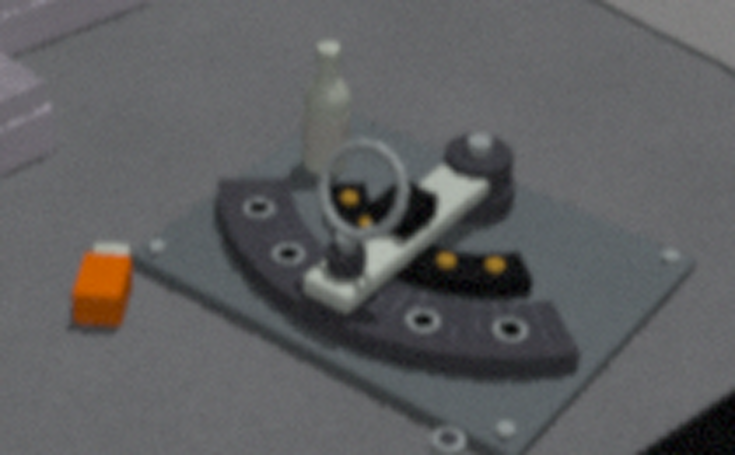

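The crop shows the ring at (365,188), standing on the pin at the middle hole. Two of the arc's holes are visible on each side. I'll set out, closing the gripper on the way.

apply_moves --deltas '[[[-30, -25, -30], [0, 0, 0], 1], [[-55, -50, -60], [0, 0, 0], 1], [[-85, -75, -80], [0, 0, 0], 1], [[-115, -100, -100], [0, 0, 0], 1], [[-140, -122, -100], [0, 0, 0], 1]]' --force 10

```text
t: 1.17
eef_pos: [270.5, 449.8, 330.3]
eef_rot: [0.436, 3.109, 0.006]
force: [1.8, 0.2, 0.8]
width: 0.706
finger_force: 0.0
```

apply_moves --deltas '[[[-30, -28, 0], [0, 0, 0], 1], [[-60, -56, 0], [0, 0, 0], 1], [[-90, -84, 0], [0, 0, 0], 1], [[-120, -112, 0], [0, 0, 0], 1], [[-150, -140, 0], [0, 0, 0], 1]]'

```text
t: 1.58
eef_pos: [375.8, 272.6, 327.9]
eef_rot: [0.438, 3.11, 0.001]
force: [0.7, 1.1, 0.2]
width: 0.356
finger_force: 0.0
```

```bash
python3 -c "
from h import *
delta(*pose(along=-110,hd=0.06))"
```

```text
t 1.58 pos [375.8 272.6 327.9] F [0.7 1.1 0.2] q [ 0.49  0.16  1.79  0.    1.2  -0.81] w 0.35564611125138795
shift [-236.4 -328.5  139. ] turn [-0.133 -0.777 -0.322] target [ 512.5 -108.3  188.8]
```

apply_moves --deltas '[[[-25, -35, 0], [-0.02, -0.12, -0.05], 1], [[-50, -70, 0], [-0.04, -0.24, -0.1], 1], [[-75, -105, 0], [-0.06, -0.35, -0.15], 1], [[-95, -138, 10], [-0.08, -0.46, -0.2], 1], [[-115, -168, 20], [-0.1, -0.57, -0.25], 1]]'

```text
t: 2.0
eef_pos: [436.5, 89.0, 310.3]
eef_rot: [0.044, 2.592, 0.028]
force: [1.6, 0.7, -0.6]
width: 0.02
finger_force: 0.0
```

```bash
python3 -c "
from h import *
delta(*pose(along=-110,hd=0.06))"
```

```text
t 2.0 pos [436.5  89.  310.3] F [ 1.6  0.7 -0.6] q [ 0.07 -0.03  2.16 -0.05  0.47 -1.43] w 0.020303122948595095
shift [  -8.7 -198.7  141.1] turn [-0.031 -0.235 -0.086] target [ 512.5 -108.3  188.8]
```

apply_moves --deltas '[[[-2, -36, 15], [-0.01, -0.06, -0.02], 1], [[-4, -70, 35], [-0.02, -0.12, -0.04], 1], [[-6, -105, 60], [-0.03, -0.18, -0.07], 1], [[-8, -140, 90], [-0.03, -0.23, -0.08], 1], [[-8, -170, 115], [-0.03, -0.23, -0.08], 1]]'

```text
t: 2.42
eef_pos: [459.1, 51.1, 287.6]
eef_rot: [-0.05, 2.445, 0.086]
force: [0.5, -0.3, 0.3]
width: 0.007
finger_force: 0.0
```

```bash
python3 -c "
from h import *
delta(*pose(along=-110,hd=0.06))"
```

```text
t 2.42 pos [459.1  51.1 287.6] F [ 0.5 -0.3  0.3] q [-0.12  0.    2.27  0.69  0.24 -2.35] w 0.00692853113983289
shift [  24.4 -166.9   97.8] turn [ 0.035 -0.089 -0.034] target [ 512.5 -108.3  188.8]
```

The wrist is near its singular pose and j6 is heading for its limit. Half a turn about the tool's z gives the same hook shape and moves j6 back to mid-range.

apply_moves --deltas '[[[0, 0, 0], [0, 0, 0.124], 1], [[0, 0, 0], [0, 0, 0.248], 1], [[0, 0, 0], [0, 0, 0.372], 1], [[0, 0, 0], [0, 0, 0.496], 1], [[0, 0, 0], [0, 0, 0.62], 1]]'

```text
t: 2.83
eef_pos: [459.1, 51.9, 287.8]
eef_rot: [0.714, 2.374, 0.36]
force: [-0.1, -0.4, -0.5]
width: 0.003
finger_force: 0.0
```

apply_moves --deltas '[[[0, 0, 0], [0, 0, 0.124], 1], [[0, 0, 0], [0, 0, 0.248], 1], [[0, 0, 0], [0, 0, 0.372], 1], [[0, 0, 0], [0, 0, 0.496], 1], [[0, 0, 0], [0, 0, 0.62], 1]]'

```text
t: 3.25
eef_pos: [459.0, 51.9, 287.8]
eef_rot: [1.445, 2.102, 0.612]
force: [-0.5, -0.4, -0.7]
width: 0.006
finger_force: 0.0
```

apply_moves --deltas '[[[0, 0, 0], [0, 0, 0.124], 1], [[0, 0, 0], [0, 0, 0.248], 1], [[0, 0, 0], [0, 0, 0.372], 1], [[0, 0, 0], [0, 0, 0.496], 1], [[0, 0, 0], [0, 0, 0.62], 1]]'

```text
t: 3.67
eef_pos: [459.0, 51.9, 287.8]
eef_rot: [2.106, 1.63, 0.829]
force: [-0.1, 0.1, 0.2]
width: 0.003
finger_force: 0.0
```

apply_moves --deltas '[[[0, 0, 0], [0, 0, 0.124], 1], [[0, 0, 0], [0, 0, 0.248], 1], [[0, 0, 0], [0, 0, 0.372], 1], [[0, 0, 0], [0, 0, 0.496], 1], [[0, 0, 0], [0, 0, 0.62], 1]]'

```text
t: 4.08
eef_pos: [459.0, 51.9, 287.8]
eef_rot: [2.646, 0.962, 0.995]
force: [-0.5, 0.1, 0.2]
width: 0.001
finger_force: 0.0
```

apply_moves --deltas '[[[0, 0, 0], [0, 0, 0.124], 1], [[0, 0, 0], [0, 0, 0.248], 1], [[0, 0, 0], [0, 0, 0.372], 1], [[0, 0, 0], [0, 0, 0.496], 1], [[0, 0, 0], [0, 0, 0.62], 1]]'

```text
t: 4.5
eef_pos: [459.0, 51.9, 287.8]
eef_rot: [-2.9, -0.112, -1.05]
force: [0.1, -1.0, 0.0]
width: 0.006
finger_force: 0.0
```

```bash
python3 -c "
from h import *
delta(*pose(along=-110,tilt=48,hd=0.06))"
```

```text
t 4.5 pos [459.   51.9 287.8] F [ 0.1 -1.   0. ] q [-0.12  0.    2.27  0.68  0.24  0.77] w 0.006059651810760462
shift [-24.7 166.9  97.5] turn [-0.038  0.037  0.003] target [ 516.7 -108.1  192.7]
```

apply_moves --deltas '[[[-5, 30, 15], [-0.04, 0.04, 0], 1], [[-10, 60, 30], [-0.04, 0.04, 0], 1], [[-15, 95, 50], [-0.04, 0.04, 0], 1], [[-20, 130, 70], [-0.04, 0.04, 0], 1], [[-25, 165, 95], [-0.04, 0.04, 0], 1]]'

```text
t: 4.92
eef_pos: [481.3, -8.0, 251.3]
eef_rot: [-2.907, -0.107, -1.112]
force: [0.2, 0.2, -0.1]
width: 0.006
finger_force: 0.0
```

apply_moves --deltas '[[[0, 0, 0], [0, 0, 0], 1], [[0, 0, 0], [0, 0, 0], 1], [[0, 0, 0], [0, 0, 0], 1], [[0, 0, 0], [0, 0, 0], 1], [[0, 0, 0], [0, 0, 0], 1]]'

```text
t: 5.33
eef_pos: [481.0, -6.9, 251.6]
eef_rot: [-2.907, -0.107, -1.111]
force: [0.0, 0.4, 0.8]
width: 0.008
finger_force: 0.0
```

```bash
python3 -c "
from h import *
delta(*pose(along=-110,tilt=48,hd=0.06))"
```

```text
t 5.33 pos [481.   -6.9 251.6] F [0.  0.4 0.8] q [-0.28  0.11  2.31  1.46  0.24 -0.15] w 0.007617447453883294
shift [-18.2 103.6  62.4] turn [-0.011  0.003  0.009] target [ 516.7 -108.1  192.7]
```

apply_moves --deltas '[[[-4, 25, 15], [-0.01, 0, 0.01], 1], [[-8, 50, 30], [-0.01, 0, 0.01], 1], [[-12, 75, 45], [-0.01, 0, 0.01], 1], [[-18, 103, 62], [-0.01, 0, 0.01], 1], [[-18, 103, 62], [-0.01, 0, 0.01], 1]]'

```text
t: 5.75
eef_pos: [517.7, -111.3, 190.7]
eef_rot: [-2.915, -0.082, -1.11]
force: [-0.4, -0.2, -0.3]
width: 0.004
finger_force: 0.0
```

```bash
python3 -c "
from h import *
delta(*pose(along=-110,tilt=48,hd=0.06))"
```

```text
t 5.75 pos [ 517.7 -111.3  190.7] F [-0.4 -0.2 -0.3] q [-0.52  0.31  2.27  1.79  0.38 -0.68] w 0.004438454603966968
shift [ 0.8 -3.3 -2.1] turn [ 0.001  0.005 -0.003] target [ 516.7 -108.1  192.7]
```

```bash
python3 - <<'E'
from h import *
np.set_printoptions(precision=1,suppress=True)
s=r.sense();f=R.from_rotvec(s["eef_rot"]).as_matrix()[:,2]; tip=np.array(s["eef_pos"])+14*f
ims=[]
for c in("side","top"):
    p=r.get_image(c)
    for n,z in(("ring_centre",111),("ring_top",134),("pivot",60),("middle_hole",30)):
        for o in r.landmark_of(p,n)[:1]: print(c,n,round(o["p"],2),np.array(o["centre"]),px2w(p,o["centre"],z=z))
    im=p["img"].copy()
    e=np.array([np.cos(YAW),np.sin(YAW),0]);y=np.array([-e[1],e[0],0]);C=np.r_[PIV,0]-155*e+[0,0,111];u=.5*e+np.array([0,0,.866])
    pts=w2px(p,[C+31*(np.cos(a)*u+np.sin(a)*y) for a in np.linspace(0,6.28,40)])
    q=w2px(p,[tip,tip+65*f])
    u0,v0=w2px(p,[C])[0].astype(int)-[50,50]
    k=5; im=cv2.resize(im[v0:v0+100,u0:u0+100],None,fx=k,fy=k,interpolation=cv2.INTER_CUBIC)
    for a in pts: cv2.circle(im,tuple(int(x) for x in (a+.5-[u0,v0])*k),1,(255,0,0),-1)
    a,b=[tuple(int(x) for x in (z+.5-[u0,v0])*k) for z in q]; cv2.line(im,a,b,(0,255,0),1)
    ims.append(cv2.resize(im,(400,400)))
cv2.imwrite("pics/close.png",np.hstack(ims)[:,:,::-1])
E
```

```text
side ring_centre 0.65 [290.  202.9] [591.  -94.7 111. ]
side ring_top 0.55 [301.2 192.3] [ 618.6 -101.8  134. ]
side pivot 0.87 [325.6 192.8] [742.5 -64.8  60. ]
side middle_hole 0.81 [285.5 231.8] [578.4 -97.   30. ]
top ring_centre 0.5 [290.8 191.7] [591.5 -95.2 111. ]
top ring_top 0.71 [293.  186.5] [604.8 -99.8 134. ]
top pivot 0.62 [282.1 148.3] [734.8 -73.   60. ]
top middle_hole 0.76 [294.  198.4] [ 577.3 -112.4   30. ]
```

View pics/close.png

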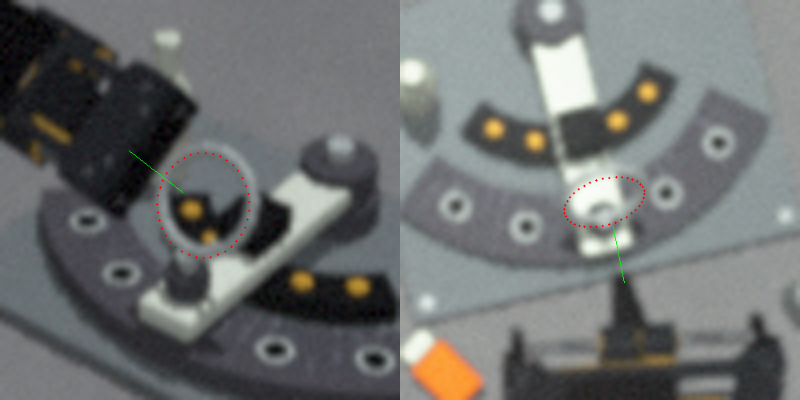

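```bash
python3 - <<'E'
from h import *
np.set_printoptions(precision=1,suppress=True)
s=r.sense();f=R.from_rotvec(s["eef_rot"]).as_matrix()[:,2]; tip=np.array(s["eef_pos"])+14*f
ims=[]
for c in("side","top"):
    p=r.get_image(c)
    e=np.array([np.cos(YAW),np.sin(YAW),0]);C=np.r_[PIV,0]-155*e+[0,0,111]
    u0,v0=w2px(p,[C])[0].astype(int)-[28,28]
    print(c,u0,v0,"tip px",(w2px(p,[tip])[0]+.5-[u0,v0])*7, "C px",(w2px(p,[C])[0]+.5-[u0,v0])*7)
    if c=="top":
        u1,v1=w2px(p,[C])[0].astype(int)-[50,50]
        for q,z in(((551,12),60),((607,250),52)): print("arm pt",px2w(p,(u1+((q[0]-400)/4)-.5,v1+q[1]/4-.5),z=z))
        a=r.trace(p,"swing_arm")
        if a:
            m=a[0]["region"].astype(np.uint8); vs,us=np.nonzero(m); print("arm rect",a[0]["rect"],a[0]["p"])
            W=np.array([px2w(p,(u,v),z=52)[:2] for u,v in zip(us,vs)]); c0=W.mean(0); ev=np.linalg.svd(W-c0)[2][0]; print("axis yaw",np.arctan(ev[1]/ev[0]),"mean",c0)
    ims.append(cv2.resize(p["img"][v0:v0+56,u0:u0+56],(392,392),interpolation=cv2.INTER_CUBIC))
cv2.imwrite("pics/close2.png",np.hstack(ims)[:,:,::-1])
E
```

```text
side 264 176 tip px [61.4 99.4] C px [200.8 205.1]
top 265 164 tip px [230.1 343.6] C px [203.8 200.5]
arm pt [747.1 -67.2  60. ]
arm pt [ 557.9 -110.9   52. ]
arm rect [290.4, 170.3, 34.2, 75.3] 0.76
axis yaw 0.2550135630763279 mean [661.2 -86.2]
```

View pics/close2.png

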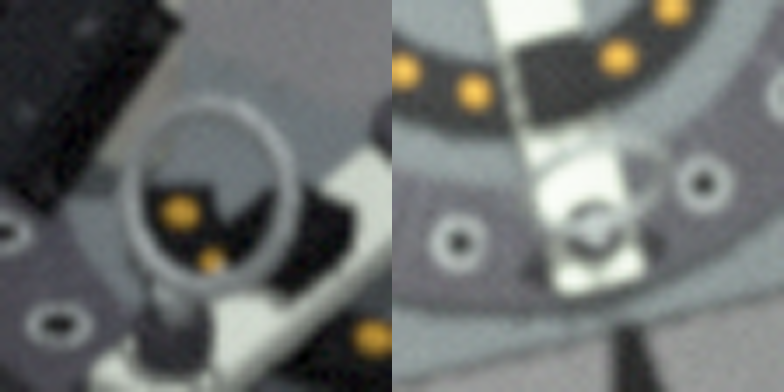

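```bash
sed -i 's/^PIV=.*/PIV=np.array([746.5,-67.]); YAW=0.23/' h.py; python3 - <<'E'
from h import *
P=[]
pix=[(264+211/7-.5,176+194/7-.5),(265+206/7-.5,164+184/7-.5)]
A=[];b=[]
for c,uv in zip(("side","top"),pix):
    p=r.get_image(c); K=np.array([[p["fx"],0,p["cx"]],[0,p["fy"],p["cy"]],[0,0,1.]])
    P.append(K@np.c_[cv2.Rodrigues(np.array(p["rvec"],float))[0],np.array(p["tvec"],float).ravel()])
    print(c,px2w(p,uv,z=111))
X=cv2.triangulatePoints(P[0],P[1],np.array(pix[0]),np.array(pix[1])).ravel();print("tri",X[:3]/X[3])
print("model",pose()[0])
delta(*pose(along=-40,tilt=48,hd=0.06)); delta(*pose(along=14,tilt=48,hd=0.06))
E
```

```text
side [ 597.07851898 -100.88207724  111.        ]
top [ 597.28771611 -104.63227958  111.        ]
tri [ 595.94026053 -103.57108363  113.20363597]
model [ 595.58170877 -102.33651615  111.        ]
t 6.5 pos [ 516.5 -108.   192.7] F [-0.5  0.  -0.8] q [-0.51  0.31  2.28  1.78  0.38 -0.68] w 0.0063347240939598095
shift [ 4.5 -0.9 73.8] turn [-0.     0.004 -0.001] target [ 568.9 -103.9  140.7]
t 6.5 pos [ 516.5 -108.   192.7] F [-0.5  0.  -0.8] q [-0.51  0.31  2.28  1.78  0.38 -0.68] w 0.0063347240939598095
shift [  4.7  -0.9 127.8] turn [-0.     0.004 -0.001] target [ 604.9 -101.8  100.6]
```

The updated model and the triangulated ring centre agree to within 2 mm, so I'm inserting.

apply_moves --deltas '[[[2, 0, 15], [0, 0, 0], 1], [[4, -1, 32], [0, 0, 0], 1], [[4, -1, 50], [0, 0, 0], 1], [[4, -1, 67], [0, 0, 0], 1], [[4, -1, 75], [0, 0, 0], 1]]'

```text
t: 6.92
eef_pos: [570.1, -103.9, 138.0]
eef_rot: [-2.914, -0.086, -1.11]
force: [-0.6, -0.1, 0.1]
width: 0.006
finger_force: 0.0
```

apply_moves --deltas '[[[0, 0, 8], [0, 0, 0], 1], [[0, 0, 18], [0, 0, 0], 1], [[0, 0, 28], [0, 0, 0], 1], [[0, 0, 36], [0, 0, 0], 1], [[0, 0, 36], [0, 0, 0], 1]]'

```text
t: 7.33
eef_pos: [593.7, -102.4, 111.5]
eef_rot: [-2.914, -0.086, -1.11]
force: [-0.2, 0.7, -0.3]
width: 0.006
finger_force: 0.0
```

```bash
python3 - <<'E'
from h import *
delta(*pose(along=14,tilt=48,hd=0.06)); delta(*pose(along=14,tilt=48,hd=0.06,off=(0,0,50)))
s=r.sense();f=R.from_rotvec(s["eef_rot"]).as_matrix()[:,2]; tip=np.array(s["eef_pos"])+14*f
ims=[]
for c in("side","top"):
    p=r.get_image(c); u0,v0=w2px(p,[pose()[0]])[0].astype(int)-[35,35]
    ims.append(cv2.resize(p["img"][v0:v0+70,u0:u0+70],(400,400),interpolation=cv2.INTER_CUBIC))
cv2.imwrite("pics/ins.png",np.hstack(ims)[:,:,::-1])
E
```

```text
t 7.33 pos [ 593.7 -102.4  111.5] F [-0.2  0.7 -0.3] q [-0.41  0.55  2.18  2.24  0.4  -1.07] w 0.006485226400672031
shift [ 1.1  0.1 15.6] turn [-0.001  0.005 -0.001] target [ 604.9 -101.8  100.6]
t 7.33 pos [ 593.7 -102.4  111.5] F [-0.2  0.7 -0.3] q [-0.41  0.55  2.18  2.24  0.4  -1.07] w 0.006485226400672031
shift [ 34.4  -0.  -21.7] turn [-0.001  0.005 -0.001] target [ 604.9 -101.8  150.6]
```

View pics/ins.png

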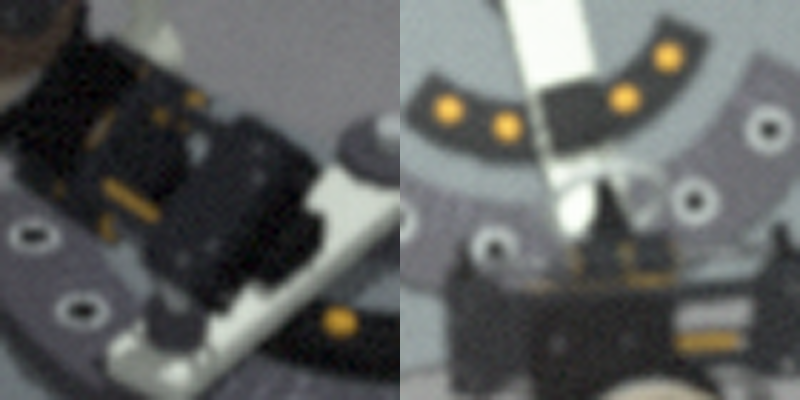

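In the top view the fingertip sits inside the ring at (605,185) with no contact force. I'll push in the last 16 mm, then lift straight up.

apply_moves --deltas '[[[1, 0, 5], [0, 0, 0], 1], [[1, 0, 10], [0, 0, 0], 1], [[1, 0, 16], [0, 0, 0], 1], [[1, 0, 16], [0, 0, 0], 1], [[1, 0, 16], [0, 0, 0], 1]]'

```text
t: 7.85
eef_pos: [604.7, -101.7, 100.9]
eef_rot: [-2.913, -0.086, -1.111]
force: [-0.0, 0.8, 0.2]
width: 0.007
finger_force: 0.0
```

apply_moves --deltas '[[[2, 0, -2.2], [0, 0, 0], 1], [[4, 0, -4.5], [0, 0, 0], 1], [[6, 0, -6.7], [0, 0, 0], 1], [[8, 0, -8.9], [0, 0, 0], 1], [[10, 0, -11.1], [0, 0, 0], 1]]'

```text
t: 8.27
eef_pos: [604.7, -101.8, 116.8]
eef_rot: [-2.913, -0.086, -1.112]
force: [0.1, -0.6, -0.3]
width: -0.001
finger_force: 0.0
```

apply_moves --deltas '[[[1.3, 0, -1.5], [0, 0, 0], 1], [[2.7, 0, -3], [0, 0, 0], 1], [[4, 0, -4.5], [0, 0, 0], 1], [[5.3, 0, -6], [0, 0, 0], 1], [[6.7, 0, -7.4], [0, 0, 0], 1]]'

```text
t: 8.68
eef_pos: [604.0, -101.8, 125.5]
eef_rot: [-2.915, -0.086, -1.108]
force: [-3.3, -2.2, -7.2]
width: 0.007
finger_force: 4.0
```

apply_moves --deltas '[[[1.3, 0, -1.5], [0, 0, 0], 1], [[2.7, 0, -3], [0, 0, 0], 1], [[4, 0, -4.5], [0, 0, 0], 1], [[5.3, 0, -6], [0, 0, 0], 1], [[6.7, 0, -7.4], [0, 0, 0], 1]]'

```text
t: 9.1
eef_pos: [604.2, -101.8, 135.8]
eef_rot: [-2.915, -0.086, -1.109]
force: [-5.7, -2.1, -10.2]
width: 0.008
finger_force: 5.2
```

apply_moves --deltas '[[[1.3, 0, -1.5], [0, 0, 0], 1], [[2.7, 0, -3], [0, 0, 0], 1], [[4, 0, -4.5], [0, 0, 0], 1], [[5.3, 0, -6], [0, 0, 0], 1], [[6.7, 0, -7.4], [0, 0, 0], 1]]'

```text
t: 9.52
eef_pos: [604.2, -101.7, 145.7]
eef_rot: [-2.915, -0.086, -1.109]
force: [-6.0, -1.3, -10.9]
width: 0.007
finger_force: 5.7
```

```bash
python3 - <<'E'
from h import *
delta(*pose(along=14,tilt=48,hd=0.06,off=(0,0,40)))
for c in("side","top"):
    p=r.get_image(c)
    for n in("ring_top","ring_centre"):
        for o in r.landmark_of(p,n)[:1]:
            for z in(134,111+20): print(c,n,o["p"],np.round(px2w(p,o["centre"],z=z)))
E
```

```text
t 9.52 pos [ 604.2 -101.7  145.7] F [ -6.   -1.3 -10.9] q [-0.4   0.49  2.13  2.02  0.33 -0.82] w 0.007311198916542134
shift [-2.8  0.1  4.3] turn [-0.     0.006 -0.001] target [ 604.9 -101.8  140.6]
side ring_centre 0.7 [601. -87. 134.]
side ring_centre 0.7 [604. -83. 131.]
top ring_top 0.44 [ 614. -103.  134.]
top ring_top 0.44 [ 615. -104.  131.]
top ring_centre 0.57 [ 591. -106.  134.]
top ring_centre 0.57 [ 591. -106.  131.]
```

```bash
python3 - <<'E'
from h import *
s=r.sense(); R0=R.from_rotvec(s["eef_rot"]); p0=np.array(s["eef_pos"]); pv=np.r_[PIV,p0[2]]
for k in range(1,6):
    Q=R.from_rotvec([0,0,-.0698*k/5]); P=pv+Q.apply(p0-pv)
    print(np.round(R0.inv().apply(P-p0),2),np.round((R0.inv()*Q*R0).as_rotvec(),4))
E
```

```text
[-0.26 -2.01 -0.23] [-0.0093  0.      0.0104]
[-0.51 -4.03 -0.45] [-0.0186  0.      0.0209]
[-0.73 -6.06 -0.64] [-0.0278  0.      0.0313]
[-0.93 -8.08 -0.82] [-0.0371  0.0001  0.0417]
[ -1.11 -10.11  -0.98] [-0.0464  0.0001  0.0521]
```

Five calls of 4° each complete the swing. I'll send the first two, then check.

apply_moves --deltas '[[[-0.26, -2, -0.23], [-0.0093, 0, 0.0104], 1], [[-0.5, -4, -0.45], [-0.0186, 0, 0.0209], 1], [[-0.73, -6.05, -0.64], [-0.0278, 0, 0.0313], 1], [[-0.93, -8.1, -0.82], [-0.0371, 0, 0.0417], 1], [[-1.11, -10.1, -0.98], [-0.0464, 0, 0.0521], 1]]'

```text
t: 10.23
eef_pos: [602.0, -91.7, 145.5]
eef_rot: [2.933, -0.017, 1.116]
force: [-5.0, -2.3, -11.0]
width: 0.004
finger_force: 5.4
```

apply_moves --deltas '[[[-0.26, -2, -0.23], [-0.0093, 0, 0.0104], 1], [[-0.5, -4, -0.45], [-0.0186, 0, 0.0209], 1], [[-0.73, -6.05, -0.64], [-0.0278, 0, 0.0313], 1], [[-0.93, -8.1, -0.82], [-0.0371, 0, 0.0417], 1], [[-1.11, -10.1, -0.98], [-0.0464, 0, 0.0521], 1]]'

```text
t: 10.65
eef_pos: [600.6, -81.5, 145.5]
eef_rot: [2.909, -0.119, 1.106]
force: [-5.1, -1.7, -11.0]
width: 0.007
finger_force: 5.3
```

```bash
cat >> h.py <<'E'
def armyaw():
    p=r.get_image("top"); o=[]
    for a in r.trace(p,"swing_arm")[:1]:
        vs,us=np.nonzero(a["region"]); W=np.array([px2w(p,(u,v),z=52)[:2] for u,v in zip(us,vs)])
        c=W.mean(0); ev=np.linalg.svd(W-c,full_matrices=False)[2][0]; d=PIV-c
        o.append((round(a["p"],2),np.arctan(ev[1]/ev[0]),np.arctan2(d[1],d[0]),c))
    print("arm yaw",o); return p
E
python3 -c "
from h import *
armyaw(); delta(*pose(along=14,tilt=48,hd=0.06,off=(0,0,40)))"
```

```text
arm yaw [(0.58, np.float64(0.09812339826350829), np.float64(0.058976096738938215), array([681.42976909, -70.84204371]))]
t 10.75 pos [600.6 -81.1 145.5] F [ -5.5  -0.2 -11. ] q [-0.31  0.47  2.16  2.5   0.26 -1.12] w 0.005127398475627808
shift [ 1.2 20.2  7.6] turn [ 0.093  0.006 -0.105] target [ 604.9 -101.8  140.6]
```

The arm is following: its yaw is about 0.09–0.10, as expected. Continuing.

apply_moves --deltas '[[[-0.26, -2, -0.23], [-0.0093, 0, 0.0104], 1], [[-0.5, -4, -0.45], [-0.0186, 0, 0.0209], 1], [[-0.73, -6.05, -0.64], [-0.0278, 0, 0.0313], 1], [[-0.93, -8.1, -0.82], [-0.0371, 0, 0.0417], 1], [[-1.11, -10.1, -0.98], [-0.0464, 0, 0.0521], 1]]'

```text
t: 11.17
eef_pos: [599.9, -71.3, 145.5]
eef_rot: [2.881, -0.218, 1.095]
force: [-5.8, -1.3, -11.2]
width: 0.006
finger_force: 5.5
```

apply_moves --deltas '[[[-0.26, -2, -0.23], [-0.0093, 0, 0.0104], 1], [[-0.5, -4, -0.45], [-0.0186, 0, 0.0209], 1], [[-0.73, -6.05, -0.64], [-0.0278, 0, 0.0313], 1], [[-0.93, -8.1, -0.82], [-0.0371, 0, 0.0417], 1], [[-1.11, -10.1, -0.98], [-0.0464, 0, 0.0521], 1]]'

```text
t: 11.58
eef_pos: [600.0, -61.0, 145.5]
eef_rot: [2.85, -0.316, 1.083]
force: [-5.2, -1.1, -10.5]
width: 0.005
finger_force: 5.5
```

apply_moves --deltas '[[[-0.26, -2, -0.23], [-0.0093, 0, 0.0104], 1], [[-0.5, -4, -0.45], [-0.0186, 0, 0.0209], 1], [[-0.73, -6.05, -0.64], [-0.0278, 0, 0.0313], 1], [[-0.93, -8.1, -0.82], [-0.0371, 0, 0.0417], 1], [[-1.11, -10.1, -0.98], [-0.0464, 0, 0.0521], 1]]'

```text
t: 12.0
eef_pos: [600.7, -50.8, 145.5]
eef_rot: [2.816, -0.412, 1.07]
force: [-6.2, 0.3, -10.9]
width: 0.004
finger_force: 5.6
```

```bash
python3 - <<'E'
from h import *
p=armyaw(); delta(*pose(th=.349,along=14,tilt=48,hd=0.06-.349,off=(0,0,45)))
e=lambda a:np.array([np.cos(a),np.sin(a),0])
for a in(YAW,YAW-.349,YAW-.698,YAW+.349): print("hole px",a,w2px(p,[np.r_[PIV,30]-170*e(a)]))
u0,v0=235,130
cv2.imwrite("pics/sw.png",cv2.resize(p["img"][v0:v0+90,u0:u0+110],None,fx=6,fy=6,interpolation=cv2.INTER_CUBIC)[:,:,::-1])
E
```

```text
arm yaw [(0.91, np.float64(-0.12907971418430153), np.float64(-0.14501742832751147), array([684.47811571, -57.94216102]))]
t 12.1 pos [600.8 -50.4 145.5] F [ -6.6   0.4 -11.2] q [-0.16  0.48  2.16  3.53  0.23 -1.85] w 0.0035203120150618735
shift [0.8 0.6 0.6] turn [-0.001  0.007 -0.001] target [601.6 -51.3 145.6]
hole px 0.23 [[291.93563598 197.26224884]]
hole px -0.11899999999999997 [[273.63266632 198.26651746]]
hole px -0.46799999999999997 [[256.0867916  192.97444307]]
hole px 0.579 [[308.70922583 190.08878618]]
```

View pics/sw.png

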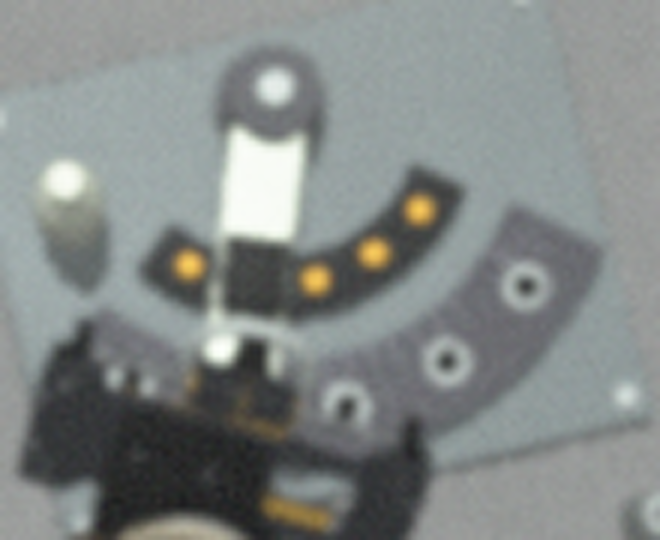

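The arm now covers the first hole to the left; the middle hole shows at (347,405). I'm lowering gently: a pin that is home lets go near z≈123, while one resting on the plate lets go near z≈136.

apply_moves --deltas '[[[-1.1, 0, 1.2], [0, 0, 0], 1], [[-2.1, 0, 2.4], [0, 0, 0], 1], [[-3.2, 0, 3.6], [0, 0, 0], 1], [[-4.3, 0, 4.8], [0, 0, 0], 1], [[-5.3, 0, 5.9], [0, 0, 0], 1]]'

```text
t: 12.52
eef_pos: [600.8, -50.6, 137.6]
eef_rot: [2.816, -0.41, 1.071]
force: [-6.6, 1.8, -8.7]
width: 0.004
finger_force: 5.3
```

apply_moves --deltas '[[[-0.7, 0, 0.75], [0, 0, 0], 1], [[-1.3, 0, 1.5], [0, 0, 0], 1], [[-2, 0, 2.2], [0, 0, 0], 1], [[-2.7, 0, 3], [0, 0, 0], 1], [[-3.3, 0, 3.7], [0, 0, 0], 1]]'

```text
t: 12.93
eef_pos: [600.8, -50.6, 132.7]
eef_rot: [2.816, -0.41, 1.071]
force: [-7.3, 2.0, -8.9]
width: 0.002
finger_force: 5.2
```

apply_moves --deltas '[[[-0.5, 0, 0.6], [0, 0, 0], 1], [[-1.1, 0, 1.2], [0, 0, 0], 1], [[-1.6, 0, 1.8], [0, 0, 0], 1], [[-2.1, 0, 2.4], [0, 0, 0], 1], [[-2.1, 0, 2.4], [0, 0, 0], 1]]'

```text
t: 13.35
eef_pos: [600.8, -50.6, 129.5]
eef_rot: [2.816, -0.41, 1.071]
force: [-7.3, 1.4, -8.7]
width: 0.006
finger_force: 5.2
```

apply_moves --deltas '[[[-0.7, 0, 0.75], [0, 0, 0], 1], [[-1.3, 0, 1.5], [0, 0, 0], 1], [[-2, 0, 2.2], [0, 0, 0], 1], [[-2.7, 0, 3], [0, 0, 0], 1], [[-3.3, 0, 3.7], [0, 0, 0], 1]]'

```text
t: 13.77
eef_pos: [600.9, -50.6, 124.7]
eef_rot: [2.816, -0.41, 1.072]
force: [-8.1, 2.3, -6.9]
width: 0.007
finger_force: 5.1
```

apply_moves --deltas '[[[-0.7, 0, 0.75], [0, 0, 0], 1], [[-1.3, 0, 1.5], [0, 0, 0], 1], [[-2, 0, 2.2], [0, 0, 0], 1], [[-2.7, 0, 3], [0, 0, 0], 1], [[-3.3, 0, 3.7], [0, 0, 0], 1]]'

```text
t: 14.18
eef_pos: [601.1, -50.7, 120.2]
eef_rot: [2.815, -0.41, 1.073]
force: [-9.7, 3.2, -0.6]
width: 0.006
finger_force: 4.0
```

apply_moves --deltas '[[[-1.1, 0, 1.2], [0, 0, 0], 1], [[-2.1, 0, 2.4], [0, 0, 0], 1], [[-3.2, 0, 3.6], [0, 0, 0], 1], [[-4.3, 0, 4.8], [0, 0, 0], 1], [[-5.3, 0, 5.9], [0, 0, 0], 1]]'

```text
t: 14.6
eef_pos: [602.8, -51.3, 113.3]
eef_rot: [2.812, -0.411, 1.079]
force: [-0.7, -0.1, 0.0]
width: 0.005
finger_force: 0.0
```

```bash
python3 -c "
from h import *
delta(*pose(th=.349,along=0,tilt=48,hd=0.06-.349));delta(*pose(th=.349,along=-110,tilt=48,hd=0.06-.349))"
```

```text
t 14.6 pos [602.8 -51.3 113.3] F [-0.7 -0.1  0. ] q [-0.16  0.55  2.18  3.42  0.32 -1.74] w 0.004535952203115091
shift [-9.4  0.3 -5.3] turn [-0.001  0.001 -0.001] target [592.6 -48.6 111. ]
t 14.6 pos [602.8 -51.3 113.3] F [-0.7 -0.1  0. ] q [-0.16  0.55  2.18  3.42  0.32 -1.74] w 0.004535952203115091
shift [  -9.4    0.2 -115.3] turn [-0.001  0.001 -0.001] target [522.  -27.6 192.7]
```

The contact ended at about z≈118, so the pin is home. I'll centre the finger in the ring and back out along its axis.

apply_moves --deltas '[[[-4, 0, -2], [0, 0, 0], 1], [[-9, 0, -5], [0, 0, 0], 1], [[-9, 0, -15], [0, 0, 0], 1], [[-9, 0, -28], [0, 0, 0], 1], [[-9, 0, -42], [0, 0, 0], 1]]'

```text
t: 15.02
eef_pos: [567.5, -41.0, 138.0]
eef_rot: [2.815, -0.411, 1.073]
force: [-0.4, 0.4, -0.1]
width: 0.003
finger_force: 0.0
```

apply_moves --deltas '[[[0, 0, -15], [0, 0, 0], 1], [[0, 0, -35], [0, 0, 0], 1], [[0, 0, -55], [0, 0, 0], 1], [[0, 0, -75], [0, 0, 0], 1], [[0, 0, -90], [0, 0, 0], 1]]'

```text
t: 15.43
eef_pos: [509.4, -23.6, 206.2]
eef_rot: [2.814, -0.41, 1.075]
force: [-0.9, 0.4, 0.1]
width: 0.002
finger_force: 0.0
```

apply_moves --deltas '[[[0, 0, -20], [0, 0, 0], 1], [[0, 0, -40], [0, 0, 0], 1], [[0, 0, -60], [0, 0, 0], 1], [[0, 0, -60], [0, 0, 0], 1], [[0, 0, -60], [0, 0, 0], 1]]'

```text
t: 15.85
eef_pos: [465.6, -42.4, 249.2]
eef_rot: [2.804, -0.34, 1.075]
force: [0.6, 0.4, -0.0]
width: 0.002
finger_force: 0.0
```

```bash
python3 - <<'E'
from h import *
p=armyaw(); q=r.get_image("side")
e=np.array([np.cos(YAW-.349),np.sin(YAW-.349),0]);y=np.array([-e[1],e[0],0]);u=.5*e+np.array([0,0,.866]);ims=[]
for P in(q,p):
    C=pose(th=.349)[0]; u0,v0=w2px(P,[C])[0].astype(int)-[33,33]
    im=cv2.resize(P["img"][v0:v0+66,u0:u0+66],(396,396),interpolation=cv2.INTER_CUBIC)
    for a in w2px(P,[C+31*(np.cos(a)*u+np.sin(a)*y) for a in np.linspace(0,6.28,30)]): cv2.circle(im,tuple(int(x) for x in (a+.5-[u0,v0])*6),1,(255,0,0),-1)
    ims.append(im)
cv2.imwrite("pics/end.png",np.hstack(ims)[:,:,::-1])
s=r.sense(); print(s["eef_pos"],s["force"],s["t"])
E
```

```text
arm yaw [(0.94, np.float64(-0.09988155539630997), np.float64(-0.13303492752584545), array([657.06224416, -55.03096066]))]
[466.72246383 -41.58691327 247.49328765] [-0.29374276  0.45379271 -0.09808079] 16.0
```

View pics/end.png

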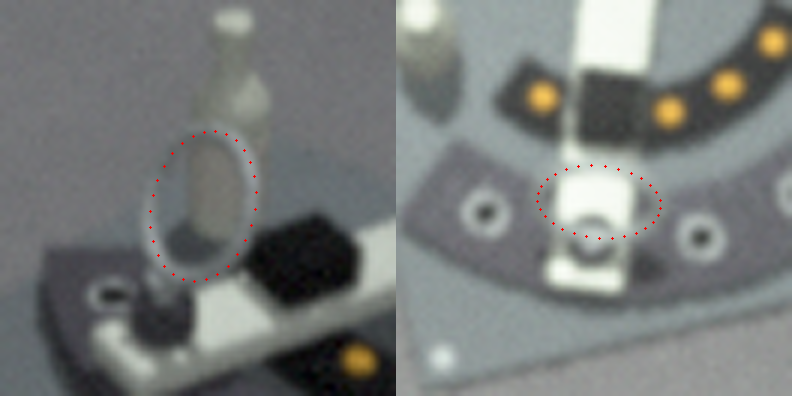

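The model ring with the pin home, at +20°, lies right on the real ring in both views. A pin left 13 mm up would show about 30 px higher. The arm is clear, so I'm handing in.

apply_moves --deltas '[[[0, 0, 0], [0, 0, 0], 1], [[0, 0, 0], [0, 0, 0], 1], [[0, 0, 0], [0, 0, 0], 1], [[0, 0, 0], [0, 0, 0], 1], [[0, 0, 0], [0, 0, 0], 1]]'

```text
t: 16.42
eef_pos: [466.6, -41.7, 247.5]
eef_rot: [2.807, -0.337, 1.071]
force: [-0.4, -0.7, -0.3]
width: 0.005
finger_force: 0.0
```

```bash
python3 -c "
from bench import r
print(r.job_done())"
```

```text
the job is handed in; nothing more can be done
None
```

I lifted the pin, swung the arm one hole to the left (+y, the power module's side), let the pin drop home and backed the robot clear; I handed the job in at about 16 s, and it returned no verdict.

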